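Get the pigment jar out from among the fragrance bottles and onto the scale

TASK

First take the three tall amber bottles out of the grey divided crate and stand each one on the coaster that matches its cap colour, leaving the low white jar with the black lid where it is. Then, with all three bottles on their coasters, take the jar out and stand it upright in the middle of the scale's steel plate. Last, put each bottle back, upright on the crate floor, in the very cell it came from; never let a bottle or the jar tip over.

Things in the scene. Friction and masses are not known exactly. Their poses are not given: they have to be found in the camera images.
- bottle_red: loose 250 ml amber glass bottle with a white label, a red band and a red screw cap, 0.3 kg; origin at the centre of its underside, z up its axis. Body 58 mm in diameter and straight to 106 mm above the underside, then a shoulder narrowing to a 22 mm neck at 122 to 130 mm; cap 26 mm in diameter from 130 to 166 mm (top). Grip it by the cap. Starts in one of the four cells of the crate
- bottle_blue: loose 250 ml amber glass bottle with a white label, a blue band and a blue screw cap, 0.3 kg; origin at the centre of its underside, z up its axis. Body 58 mm in diameter and straight to 106 mm above the underside, then a shoulder narrowing to a 22 mm neck at 122 to 130 mm; cap 26 mm in diameter from 130 to 166 mm (top). Grip it by the cap. Starts in one of the four cells of the crate
- bottle_yellow: loose 250 ml amber glass bottle with a white label, a yellow band and a yellow screw cap, 0.3 kg; origin at the centre of its underside, z up its axis. Body 58 mm in diameter and straight to 106 mm above the underside, then a shoulder narrowing to a 22 mm neck at 122 to 130 mm; cap 26 mm in diameter from 130 to 166 mm (top). Grip it by the cap. Starts in one of the four cells of the crate
- jar: loose low, wide pigment jar, white with a black lid, 60 mm in diameter and 66 mm high, 0.2 kg, alone in the remaining cell of the crate; origin at the centre of its underside, z up. The bottles round it leave next to no room for a gripper until they are moved away
- crate: fixed low grey open box, 160 x 160 mm and 30 mm high, divided by a cross of walls into four square cells; floor and walls 4 mm thick (things in it stand 4 mm above its origin), divider tops 30 mm above its origin or a little lower; cell centres at x = +-39, y = +-39 mm in its frame, cells about 74 mm wide inside; origin at the centre of its underside, its x and y axes along its sides
- coaster_red: fixed flat red coaster, 82 mm in diameter and 4 mm thick; one of three in a row, 95 mm apart, on a black rubber mat beside the crate; origin at the centre of its underside, which lies 2 mm above the table, so bottles stand 6 mm above the table
- coaster_blue: fixed flat blue coaster, 82 mm in diameter and 4 mm thick; one of three in a row, 95 mm apart, on a black rubber mat beside the crate; origin at the centre of its underside, which lies 2 mm above the table, so bottles stand 6 mm above the table
- coaster_yellow: fixed flat yellow coaster, 82 mm in diameter and 4 mm thick; one of three in a row, 95 mm apart, on a black rubber mat beside the crate; origin at the centre of its underside, which lies 2 mm above the table, so bottles stand 6 mm above the table
- scale: fixed white and blue bench scale with a square steel plate, 140 (x) x 150 (y) mm, whose top is 50 mm above the table; origin at table level under the centre of the plate; its housing (38 mm high, 165 mm wide) reaches 133 mm to its -x side, where the display is, and 83 mm to +x; the plate does not move
Mind the look-alikes: they are no part of the job. What is meant by the coaster_red is not brown, pink or turquoise, and is the larger of those in its own colour.

How it is judged:
By the outcome, as a careful person would: the job done as asked, in the order asked, and still so for the second after the job is handed in, with the robot touching nothing.
It also fails if it takes over 134 s, if anything falls off the work surface, if the arm or the gripper's body presses on something with over 40 N, if the wrist force passes 120 N, or if a joint passes its speed limit or range.

ROBOT

A 6-joint arm with a two-finger parallel gripper is mounted at the origin on the work surface. World frame = base frame: x ahead of the robot, y to its left, z up, the work surface at z = 0. Lengths are in m, angles in rad, forces in N, time in s.
With the tool pointing down it reaches from about 0.3 to 0.775 m from the base axis. Payload 14.6 kg.
Tool frame: the origin (TCP) lies on the centre line of the jaws, within the pads' length; the fingertips stand 19 mm ahead of it and the grasp point (between the pads) is the TCP; z points along the fingers, x is the direction in which the jaws open and shut, and the axes are right-handed (so a half turn about z gives the same grasp; the last joint's range is limited). The gripper opens to 94 mm and grips with 3 to 60 N. Pads are 16 mm wide; open, the fingers measure 119 mm over their backs; the gripper's body (75 mm by 177 mm) begins 78 mm behind the grasp point.
Start: joints at [1.111, 0.3, 1.521, -0, 1.321, -0.067], TCP at [0.211, 0.508, 0.224] pointing down, gripper open.
Joint ranges: [-3.03, 3.03], [-0.79, 2.21], [0.23, 2.52], [-1.04, 4.18], [0, 3.07], [-2.55, 2.55]. Speed limits (rad/s): [2.22, 2.22, 2.57, 3.14, 3.14, 3.14].

INTERFACE

Orientations are given as [roll, pitch, yaw] about the fixed x, y, z axes, in that order (R = Rz(yaw) Ry(pitch) Rx(roll)).
In Python, from station import ctrl, imaging gives the robot as it stands.
- The arm moves only by the shell command python3 -m handwheel 'ROWS' [OPENING] [FORCE]. ROWS is JSON, a list that holds one entry, the list of rows, each a list of 4 numbers: the shift along the tool's x, y, z in m, then the turn about the tool's z in rad. A call has 1 to 10 rows; each row shifts and turns the pose as measured when the row begins, along the tool's axes as they then stand; what a row does not reach is not made up. A row lasts 1/10 s, in which the tool goes at most 50 mm and 8.59 degrees, less where a joint would pass 70% of its speed; a pose out of reach is approached as far as the arm can. A call is refused whole if a number of a shift passes 0.05 or a number of a turn 0.15, either way. A call with a gripper value outside its range is refused whole. OPENING is the finger opening in m, from 0 to 0.094, set as the call begins (- or left out, the last holds). The fingers move at their own pace and stop on an object; FORCE is the grip in N (left out, the last holds). Time passes only in rows, so rows that do not move let the fingers close. It gives the time, the measured TCP pose, the force and the opening at its end, in the units of the state.
- ctrl.get_obs(): the state, without advancing time (a new reading comes with each control period).
- imaging.camera(name): name is "scene" or "top" or "wrist"; returns the picture (384x512x3 uint8, red, green, blue); there is no depth.
- imaging.camera_model(name): a dict with "camera_matrix" (3x3 intrinsics, pixels), "position" and "attitude" of the camera in the world. Camera axes: x right, y up, looking along -z (the intrinsics and any distortion apply to the point x, -y, -z); pixel columns grow to the right and rows downward; lengths in m; the calibration is good to about 2 mm. The wrist camera is an equidistant fisheye: a pixel r from the principal point sees the ray r / f radians off the axis. A picture is of the moment at which its call begins: read the wrist's pose just before it. camera_model takes no time and is no camera call; for the wrist camera it gives the pose at the moment of the call.
- ctrl.hand_in(): hands the job in, once; it reports no verdict.
The state is a dict: "time_s": time; "qpos": joint angles; "joint_vel": joint speeds; "tau": joint torques, N m; "ee_pos": TCP position; "eef_rot": TCP orientation; "force": force on the tool from outside, world axes, zero at the start; "moment": the same for the moment, N m; "grip_width": finger opening in m.
Only numpy, scipy, OpenCV 4.12 (cv2) and the standard library are available. Lean on these libraries where they do the work, as an engineer would, in place of code of your own. Each camera call takes 0.05 s, during which the arm holds its last target. There are 200 camera calls.

## Working session

There is one attempt and no reset: what is moved stays moved. The work goes in short steps, Python scripts to look and compute and a shell command to move; the robot and the scene stay as the last step left them, time stands still between calls to the robot, and variables do not carry over. Pictures are saved under pics/ and viewed, about 12 in all and at most 16, crops included, and the job is handed in when it is done.

```bash
ls; mkdir -p pics
cat > h.py <<'E'
import numpy as np, cv2
from station import ctrl, imaging
from scipy.spatial.transform import Rotation as R
def shot(n,f):
    im=imaging.camera(n); cv2.imwrite('pics/'+f,im[...,::-1]); return im
E
python3 - <<'E'
from h import *
print(ctrl.get_obs())
for n in("top","scene","wrist"):
    print(n,imaging.camera_model(n))
a=shot("top","top0.png");b=shot("scene","sc0.png");c=shot('wrist','w0.png')
E
```

```text
pics
{'time_s': 0.0, 'qpos': array([ 1.11141354e+00,  3.00467366e-01,  1.52158367e+00, -1.74699422e-05,
        1.32065754e+00, -6.66176312e-02]), 'joint_vel': array([ 0.00030966,  0.00087345, -0.00051769, -0.00083012,  0.00086095,
        0.00024062]), 'tau': array([-9.87253079e-04, -5.31811702e+01, -3.52736807e+01,  7.07417889e-02,
        2.43889284e-02, -8.96769575e-05]), 'ee_pos': array([0.21042204, 0.50790508, 0.22388726]), 'eef_rot': array([-3.14153525e+00,  1.11457940e-03,  1.17803553e+00]), 'force': array([-0.35460007,  0.04013723, -0.77980779]), 'moment': array([-0.02731336, -0.02257642, -0.03616219]), 'grip_width': 0.09423753900458258}
top {'camera_matrix': array([[497.80033978,   0.        , 255.81455002],
       [  0.        , 497.80033978, 183.00540937],
       [  0.        ,   0.        ,   1.        ]]), 'position': array([ 0.32097195, -0.03875239,  1.27405749]), 'attitude': array([ 0.15687788,  0.00473291, -1.55629304])}
scene {'camera_matrix': array([[361.97228706,   0.        , 251.13825011],
       [  0.        , 361.97228706, 191.53675107],
       [  0.        ,   0.        ,   1.        ]]), 'position': array([ 1.02291548, -0.56408128,  0.52923423]), 'attitude': array([ 0.98910149, -0.00627829,  0.80240989])}
wrist {'camera_matrix': array([[297.31863964,   0.        , 254.58957599],
       [  0.        , 297.31863964, 193.04454224],
       [  0.        ,   0.        ,   1.        ]]), 'position': array([0.14523843, 0.53516394, 0.3831279 ]), 'attitude': array([-0.24785   ,  0.00218008,  1.17824253])}
```

View pics/top0.png

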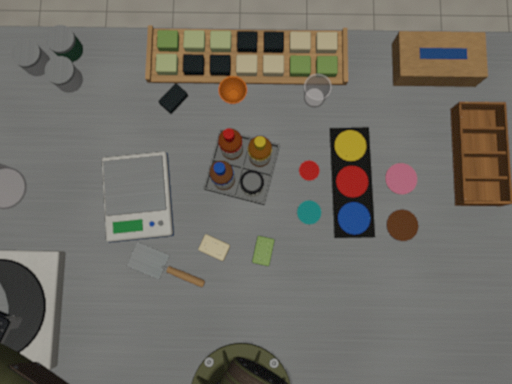

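View pics/sc0.png

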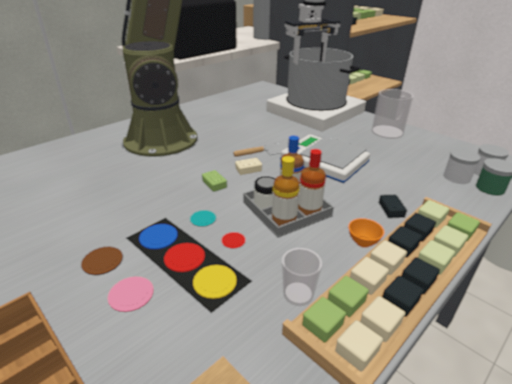

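```bash
cat >> h.py <<'E'
def ray(n,px,z,m=None):
    m=m or imaging.camera_model(n); K=m['camera_matrix']
    px=np.atleast_2d(px).astype(float)
    d=np.c_[(px[:,0]-K[0,2])/K[0,0],-(px[:,1]-K[1,2])/K[1,1],-np.ones(len(px))]
    if n=='wrist':
        r=np.hypot(d[:,0],d[:,1])+1e-12; d=np.c_[d[:,0]/r*np.sin(r),d[:,1]/r*np.sin(r),-np.cos(r)]
    d=R.from_euler('xyz',m['attitude']).apply(d); p=m['position']
    return p+d*((z-p[2])/d[:,2])[:,None]
HUE={'red':[(0,4),(174,180)],'yellow':[(24,33)],'blue':[(105,120)]}
def blobs(im,c,smin=150,vmin=110,amin=25):
    hsv=cv2.cvtColor(im,cv2.COLOR_RGB2HSV); k=0
    for a,b in HUE[c]: k=k|cv2.inRange(hsv,(a,smin,vmin),(b,255,255))
    n,l,s,ce=cv2.connectedComponentsWithStats(k)
    return sorted([(int(s[i,4]),ce[i].round(1),s[i,:4]) for i in range(1,n) if s[i,4]>=amin],key=lambda t:-t[0])
E
python3 - <<'E'
from h import *
im=cv2.imread('pics/top0.png')[...,::-1].copy()
for c in HUE:
    for b in blobs(im,c): print(c,b[0],b[1],b[2],'z.006',ray('top',b[1],.006)[0,:2].round(4),'z.17',ray('top',b[1],.17)[0,:2].round(4))
c=cv2.resize(im[120:250,200:400],None,fx=4,fy=4,interpolation=cv2.INTER_CUBIC)[...,::-1]
cv2.imwrite('pics/crop0.png',c)
E
```

```text
red 791 [351.7 181.1] [336 166  32  31] z.006 [ 0.5298 -0.277 ] z.17 [ 0.5028 -0.2462]
red 296 [308.8 170. ] [299 161  20  19] z.006 [ 0.5574 -0.1665] z.17 [ 0.5268 -0.15  ]
red 91 [228.  133.4] [223 129  11  10] z.006 [0.6521 0.045 ] z.17 [0.6092 0.0341]
yellow 779 [350.  145.2] [335 130  31  31] z.006 [ 0.6246 -0.274 ] z.17 [ 0.5854 -0.2436]
yellow 92 [259.7 141.4] [255 136  11  11] z.006 [ 0.6317 -0.0384] z.17 [ 0.5915 -0.0384]
blue 795 [353.6 217.9] [338 202  32  32] z.006 [ 0.4349 -0.2803] z.17 [ 0.4201 -0.2491]
blue 268 [441.1  53.3] [421  49  45   9] z.006 [ 0.8808 -0.5222] z.17 [ 0.8084 -0.4596]
blue 86 [218.8 167.4] [214 163  11  10] z.006 [0.5611 0.0667] z.17 [0.53   0.0531]
```

View pics/crop0.png

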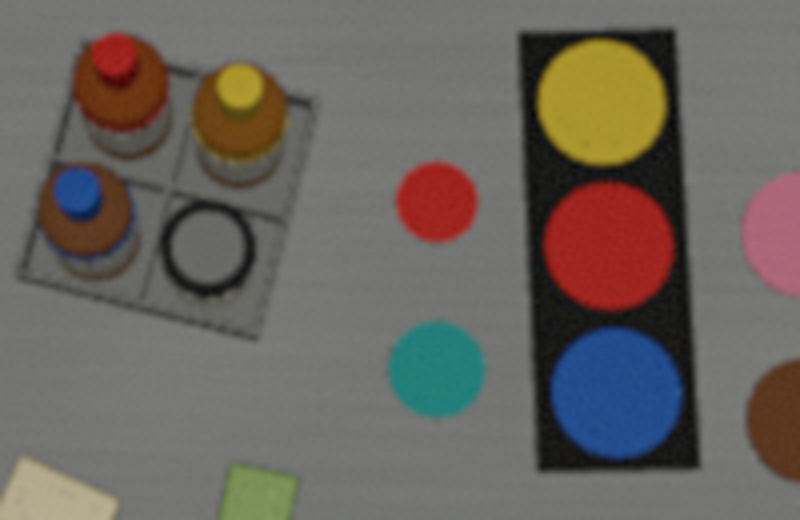

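Red-coaster candidates: (352,181) large red on the mat is chosen; (309,170) is a smaller red disc, (401,178) pink, (402,225) brown and (309,212) turquoise. The crop confirms this. It shows the caps red at back-left, yellow at back-right, blue at front-left, and the jar at front-right.

Run:
```python
from h import *
C=np.array([[85,42],[316,98],[258,338],[18,275]])/4+[200,120]
P=ray('top',C,.03)[:,:2]; print(P.round(4), P.mean(0).round(4)); 
c=P.mean(0); y=-.237
for s in((1,1),(1,-1),(-1,1),(-1,-1)):
    print(s,(c+R.from_euler('z',y).apply([.039*s[0],.039*s[1],0])[:2]).round(4))
print('jar',ray('top',[251.75,182],.07).round(4))
for a,b in((0,1),(1,2),(2,3),(3,0)): print(np.linalg.norm(P[a]-P[b]))
im=cv2.imread('pics/top0.png')
cv2.imwrite('pics/scale.png',cv2.resize(im[140:250,90:190],None,fx=5,fy=5,interpolation=cv2.INTER_CUBIC))
```

```text
[[ 0.6532  0.0609]
 [ 0.6183 -0.0879]
 [ 0.4633 -0.0526]
 [ 0.5012  0.0994]] [0.559 0.005]
(1, 1) [0.6061 0.0337]
(1, -1) [ 0.5877 -0.0421]
(-1, 1) [0.5302 0.052 ]
(-1, -1) [ 0.5119 -0.0238]
jar [[ 0.5137 -0.0203  0.07  ]]
0.1529180062111367
0.15899149951667596
0.15670842869870014
0.15686593955892983
```

View pics/scale.png

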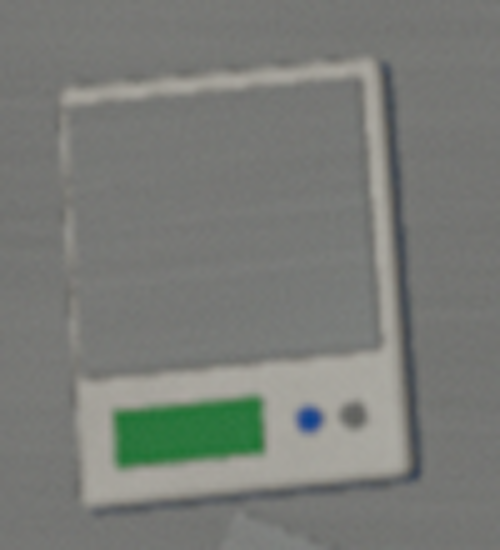

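```bash
T='[0,0,-0.01,0.14]'; python3 -m handwheel '[[[0,0,-0.02,0.14],[0,0,-0.02,0.14],[0,0,-0.02,0.14],[0,0,-0.02,0.14],[0,0,-0.02,0.14],[0,0,0,0.14],[0,0,0,0.14],[0,0,0,0.14],[0,0,0,0.05],[0,0,0,0]]]' 0.05 30
```

```text
time_s: 1.15
ee_pos: [0.2101, 0.5073, 0.3257]
eef_rot: [3.136, 0.003, -0.04]
force: [-0.3, -0.0, -1.0]
grip_width: 0.0499
```

```bash
python3 -m handwheel '[[[0.03,0.035,0,-0.04],[0.03,0.035,0,0],[0.03,0.035,0,0],[0.03,0.035,0,0],[0.03,0.035,0,0],[0.03,0.035,0,0],[0.03,0.035,0,0],[0.03,0.035,0,0],[0.03,0.035,0,0],[0.03,0.035,0,0]]]' 0.05 30; python3 -m handwheel '[[[0.03,0.035,0,0],[0.03,0.035,0,0],[0.01,0.02,0,0],[0,0.01,0,0],[0,0,0,0],[0,0,0,0]]]'
python3 - <<'E'
from h import *
C=np.array([[66,103],[361,78],[381,345],[82,378]])/5+[90,140]
P=ray('top',C,.05)[:,:2]; print(P.round(4), P.mean(0).round(4)); 
for a,b in((0,1),(1,2),(2,3),(3,0)): print(np.linalg.norm(P[a]-P[b]))
print(ctrl.get_obs()); print(imaging.camera_model('wrist')); shot('wrist','w1.png')
E
```

```text
time_s: 2.15
ee_pos: [0.5197, 0.1491, 0.3253]
eef_rot: [3.135, 0.005, 0.031]
force: [0.1, -0.3, -0.1]
grip_width: 0.0503
time_s: 2.75
ee_pos: [0.5968, 0.043, 0.3231]
eef_rot: [3.135, 0.008, 0.036]
force: [0.2, 0.6, -0.0]
grip_width: 0.0498
[[0.5662 0.3539]
 [0.581  0.2062]
 [0.4464 0.1903]
 [0.428  0.3373]] [0.5054 0.2719]
0.14845603537578245
0.13550376922919624
0.14812299475294521
0.13916279323447125
{'time_s': 2.75, 'qpos': array([ 0.01379062,  0.36649209,  1.20797405, -0.007271  ,  1.57534643,
       -0.02240888]), 'joint_vel': array([ 0.00382066, -0.0091258 ,  0.00864531, -0.00012041, -0.00092195,
       -0.00720597]), 'tau': array([-1.40253883e+00, -5.81317198e+01, -3.74239755e+01, -5.03777919e-03,
        2.63626361e-02, -8.74154060e-02]), 'ee_pos': array([0.59675121, 0.04300379, 0.32306712]), 'eef_rot': array([3.13450746, 0.00838066, 0.03616661]), 'force': array([ 0.23554436,  0.57138069, -0.04877224]), 'moment': array([-0.00138211,  0.0862043 , -0.04228273]), 'grip_width': 0.04983016637840122}
{'camera_matrix': array([[297.31863964,   0.        , 254.58957599],
       [  0.        , 297.31863964, 193.04454224],
       [  0.        ,   0.        ,   1.        ]]), 'position': array([0.59576171, 0.11503161, 0.48179384]), 'attitude': array([-0.255915  ,  0.0087776 ,  0.03638877])}
```

View pics/w1.png

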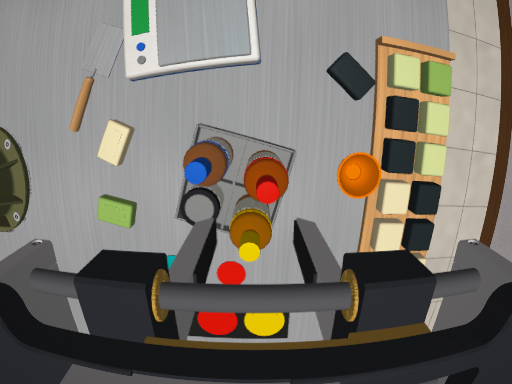

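Run:
```python
from h import *
im=cv2.imread('pics/w1.png')[...,::-1].copy()
for c in HUE:
    for b in blobs(im,c): print(c,b[0],b[1],b[2],'z.006',ray('wrist',b[1],.006)[0,:2].round(4),'z.17',ray('wrist',b[1],.165)[0,:2].round(4))
```

```text
red 773 [217.2 322. ] [197 312  41  23] z.006 [ 0.5303 -0.2823] z.17 [ 0.5522 -0.1495]
red 540 [230.8 273.1] [217 261  29  24] z.006 [ 0.5581 -0.1627] z.17 [ 0.5707 -0.0698]
red 419 [267.1 191.8] [256 181  23  23] z.006 [ 0.6167 -0.0064] z.17 [0.6097 0.0342]
red 45 [267.8 159.5] [252 157  32  10] z.006 [0.6154 0.0474] z.17 [0.6088 0.0701]
yellow 798 [263.9 322.8] [244 313  41  23] z.006 [ 0.6248 -0.2786] z.17 [ 0.6151 -0.147 ]
yellow 492 [248.9 246.7] [239 231  21  31] z.006 [ 0.5897 -0.1071] z.17 [ 0.5917 -0.0328]
yellow 78 [251.3 213.2] [232 209  39  15] z.006 [ 0.5919 -0.0447] z.17 [0.5931 0.0087]
blue 397 [195.3 172.3] [185 161  22  23] z.006 [0.497  0.0222] z.17 [0.5299 0.0533]
blue 49 [140.3  46.3] [137  43   8   8] z.006 [0.3963 0.2361] z.17 [0.4629 0.1957]
```

```bash
python3 -m handwheel '[[[-0.003,0.03,0,0.03],[-0.003,0.03,0,0],[-0.002,0.02,0,0],[0,0,0,0],[0,0,0.03,0],[0,0,0.03,0],[0,0,0.02,0],[0,0,0,0],[0,0,0,0]]]' 0.05 30
```

```text
time_s: 3.7
ee_pos: [0.5877, -0.0265, 0.2461]
eef_rot: [3.135, 0.001, 0.022]
force: [0.0, -0.0, 0.5]
grip_width: 0.0502
```

```bash
python3 -m handwheel '[[[0.004,0.0115,0,0],[0,0,0,0],[0,0,0,0]]]' ; python3 -m handwheel '[[[0,0,0.025,0],[0,0,0.025,0],[0,0,0.02,0],[0,0,0.02,0],[0,0,0,0],[0,0,0,0]]]'
```

```text
time_s: 4.0
ee_pos: [0.5932, -0.0377, 0.2496]
eef_rot: [3.134, -0.003, 0.023]
force: [-0.9, 1.3, -0.5]
grip_width: 0.0497
time_s: 4.6
ee_pos: [0.5955, -0.0392, 0.1613]
eef_rot: [3.134, -0.011, 0.022]
force: [-0.2, -1.0, -0.2]
grip_width: 0.0497
```

```bash
python3 -m handwheel '[[[-0.004,0,0.007,0],[0,0,0,0],[0,0,0,0]]]'; python3 -m handwheel '[[[0,0,0,0],[0,0,0,0],[0,0,0,0],[0,0,0,0],[0,0,0,0],[0,0,0,0]]]' 0.015 30
```

```text
time_s: 4.9
ee_pos: [0.5922, -0.0395, 0.1566]
eef_rot: [3.133, -0.015, 0.022]
force: [-0.3, -0.2, -0.1]
grip_width: 0.0501
time_s: 5.5
ee_pos: [0.5925, -0.0395, 0.1579]
eef_rot: [3.133, -0.016, 0.022]
force: [-0.6, 0.1, 1.6]
grip_width: 0.0258
```

```bash
python3 -m handwheel '[[[0,0,-0.01,0],[0,0,-0.02,0],[0,0,-0.03,0],[0,0,-0.03,0],[0,0,-0.03,0],[0,0,-0.015,0],[0,0,0,0]]]'; python3 -m handwheel '[[[0.004,0.02,0,0],[0.004,0.03,0,0],[0.004,0.03,0,0],[0.004,0.03,0,0],[0.004,0.03,0,0],[0.004,0.03,0,0],[0.004,0.03,0,0],[0.002,0.02,0,0],[0,0.01,0,0],[0,0,0,0]]]'
```

```text
time_s: 6.2
ee_pos: [0.5893, -0.0382, 0.2994]
eef_rot: [3.133, -0.013, 0.022]
force: [0.1, 0.1, -3.0]
grip_width: 0.0252
time_s: 7.2
ee_pos: [0.6237, -0.2749, 0.2911]
eef_rot: [3.139, -0.001, 0.024]
force: [-0.1, 0.0, -3.6]
grip_width: 0.0257
```

```bash
python3 -m handwheel '[[[0,0.001,0.02,0],[0,0,0.03,0],[0,0,0.03,0],[0,0,0.03,0],[0,0,0.015,0],[0,0,0,0],[0,0,0,0]]]'
```

```text
time_s: 7.9
ee_pos: [0.624, -0.2682, 0.1617]
eef_rot: [3.14, -0.001, 0.029]
force: [0.5, 0.0, -1.9]
grip_width: 0.0253
```

```bash
python3 -m handwheel '[[[0,0.0,-0.008,0],[0,0.007,0,0],[0,0,0,0],[0,0,0,0]]]'; python3 -m handwheel '[[[0,0,0,0]]]'
```

```text
time_s: 8.3
ee_pos: [0.6254, -0.2755, 0.1748]
eef_rot: [3.138, -0.006, 0.03]
force: [-0.6, -1.2, -2.9]
grip_width: 0.0256
time_s: 8.4
ee_pos: [0.6254, -0.2756, 0.1751]
eef_rot: [3.138, -0.007, 0.03]
force: [0.1, 0.4, -2.9]
grip_width: 0.0251
```

```bash
python3 -m handwheel '[[[0,0,0.009,0],[0,0,0,0],[0,0,0.003,0],[0,0,0.002,0],[0,0,0.002,0],[0,0,0,0]]]'
```

```text
time_s: 9.0
ee_pos: [0.6261, -0.2759, 0.1606]
eef_rot: [3.136, -0.01, 0.03]
force: [-0.7, 0.2, -4.1]
grip_width: 0.0253
```

```bash
for i in 1 2; do python3 -m handwheel '[[[0,0,0.003,0],[0,0,0,0]]]'; done
```

```text
time_s: 9.2
ee_pos: [0.627, -0.2761, 0.1602]
eef_rot: [3.134, -0.013, 0.03]
force: [0.9, -0.0, -3.6]
grip_width: 0.0256
time_s: 9.4
ee_pos: [0.6282, -0.2764, 0.1601]
eef_rot: [3.132, -0.018, 0.03]
force: [-0.1, 0.1, -3.0]
grip_width: 0.0254
```

```bash
for i in 1 2; do python3 -m handwheel '[[[-0.002,0,0.006,0]]]'; done
```

```text
time_s: 9.5
ee_pos: [0.6285, -0.2773, 0.1587]
eef_rot: [3.128, -0.026, 0.031]
force: [0.8, 1.5, 41.0]
grip_width: 0.0257
time_s: 9.6
ee_pos: [0.629, -0.2782, 0.1582]
eef_rot: [3.123, -0.036, 0.031]
force: [-1.0, 3.9, 40.1]
grip_width: 0.0258
```

```bash
python3 -m handwheel '[[[0,0,-0.001,0],[0,0,0,0],[0,0,0,0]]]' 0.05;  python3 -m handwheel '[[[0,0,0,0],[0,0,-0.03,0],[0,0,-0.04,0],[0,0,0,0]]]'
```

```text
time_s: 9.9
ee_pos: [0.6295, -0.2784, 0.1603]
eef_rot: [3.122, -0.039, 0.031]
force: [-0.5, -1.0, -0.1]
grip_width: 0.0462
time_s: 10.3
ee_pos: [0.6258, -0.2768, 0.2282]
eef_rot: [3.125, -0.032, 0.031]
force: [-0.2, 0.1, 0.9]
grip_width: 0.0499
```

```bash
python3 -m handwheel '[[[0,-0.03,-0.01,0],[-0.001,-0.04,0,0.03],[-0.001,-0.04,0,0],[-0.001,-0.04,0,0],[-0.001,-0.04,0,0],[-0.001,-0.04,0,0],[-0.001,-0.04,0,0],[-0.001,-0.03,0,0],[0,-0.01,0,0],[0,0,0,0]]]' 0.05
```

```text
time_s: 11.3
ee_pos: [0.6139, 0.0436, 0.2238]
eef_rot: [3.128, -0.021, -0.003]
force: [0.2, -0.5, 0.3]
grip_width: 0.0501
```

Run:
```python
from h import *
im=shot('top','t1.png'); 
for c in('yellow','red'):
    for b in blobs(im,c): print(c,b[0],b[1],'z.006',ray('top',b[1],.006)[0,:2].round(4),'z.172',ray('top',b[1],.172)[0,:2].round(4))
```

```text
yellow 337 [347.7 150.5] z.006 [ 0.6104 -0.2678] z.172 [ 0.5725 -0.2378]
yellow 92 [363.  126.6] z.006 [ 0.6751 -0.3088] z.172 [ 0.6287 -0.2735]
red 810 [351.8 181.1] z.006 [ 0.5298 -0.2772] z.172 [ 0.5025 -0.246 ]
red 291 [308.8 170.1] z.006 [ 0.5571 -0.1665] z.172 [ 0.5262 -0.1498]
```

```bash
python3 -m handwheel '[[[-0.004,0.009,0.02,0],[-0.002,0,0.02,0],[-0.001,0,0.012,0],[0,0,0,0]]]'
```

```text
time_s: 11.75
ee_pos: [0.6083, 0.0271, 0.1697]
eef_rot: [3.127, -0.022, -0.009]
force: [0.6, 0.1, 0.3]
grip_width: 0.0501
```

```bash
python3 -m handwheel '[[[0.001,-0.006,0.014,0],[0,0,0,0],[0,0,0,0]]]'; python3 -m handwheel '[[[0,0,0.002,0],[0,0,0.002,0],[0,0,0,0],[0,0,0,0],[0,0,0,0],[0,0,0,0]]]' 0.015 30
```

```text
time_s: 12.05
ee_pos: [0.6106, 0.0322, 0.1557]
eef_rot: [3.127, -0.023, -0.01]
force: [-0.6, -0.6, -0.0]
grip_width: 0.05
time_s: 12.65
ee_pos: [0.611, 0.0325, 0.1531]
eef_rot: [3.127, -0.024, -0.01]
force: [0.2, -0.2, -0.4]
grip_width: 0.0254
```

```bash
python3 -m handwheel '[[[0,0,-0.01,0],[0,0,-0.02,0],[0,0,-0.03,0],[0,0,-0.03,0],[0,0,-0.03,0],[0,0,-0.01,0],[0,0,0,0]]]'; python3 -m handwheel '[[[-0.005,0.02,0,0],[-0.01,0.03,0,0],[-0.01,0.04,0,0],[-0.01,0.04,0,0],[-0.01,0.04,0,0],[-0.01,0.04,0,0],[-0.01,0.04,0,0],[-0.006,0.03,0,0],[-0.002,0.015,0,0],[0,0,0,0]]]'
```

```text
time_s: 13.35
ee_pos: [0.6072, 0.0344, 0.2892]
eef_rot: [3.127, -0.024, -0.01]
force: [0.1, 0.2, -2.7]
grip_width: 0.0255
time_s: 14.35
ee_pos: [0.5254, -0.2692, 0.2748]
eef_rot: [3.134, -0.005, -0.007]
force: [0.4, 0.6, -2.7]
grip_width: 0.0256
```

```bash
python3 -m handwheel '[[[0.002,0.01,0.02,0],[0.002,0.002,0.03,0],[0,0.002,0.03,0],[0,0.001,0.015,0],[0,0,0,0],[0,0,0,0]]]'
```

```text
time_s: 14.95
ee_pos: [0.5315, -0.2788, 0.1732]
eef_rot: [3.137, -0.002, -0.003]
force: [-0.9, -0.1, -2.4]
grip_width: 0.0256
```

```bash
python3 -m handwheel '[[[-0.001,0,0.012,0],[0,0,0,0],[0,0,0.004,0]]]'; python3 -m handwheel '[[[0,0,0.004,0]]]'
```

```text
time_s: 15.25
ee_pos: [0.5317, -0.2781, 0.1585]
eef_rot: [3.135, -0.005, -0.002]
force: [0.5, -0.0, -1.8]
grip_width: 0.0256
time_s: 15.35
ee_pos: [0.5318, -0.2782, 0.1547]
eef_rot: [3.135, -0.006, -0.002]
force: [-5.8, 4.7, 32.2]
grip_width: 0.0255
```

Contact, so release, rise, and go towards blue.

```bash
python3 -m handwheel '[[[0,0,-0.001,0],[0,0,0,0],[0,0,0,0]]]' 0.05;  python3 -m handwheel '[[[0,0,0,0],[0,0,-0.02,0],[0,0,-0.03,0],[0,0,-0.03,0],[0,-0.03,-0.01,0],[0,-0.04,0,0],[0,-0.04,0,0],[0,-0.04,0,0],[0,-0.04,0,0],[0,-0.04,0,0]]]'; python3 -m handwheel '[[[0,-0.04,0,0],[0,-0.04,0,0],[0,-0.015,0,0],[0,0,0,0],[0,0,0,0]]]'
```

```text
time_s: 15.65
ee_pos: [0.5322, -0.2785, 0.1565]
eef_rot: [3.134, -0.007, -0.002]
force: [0.3, 0.2, -0.3]
grip_width: 0.0464
time_s: 16.65
ee_pos: [0.5316, -0.0445, 0.2488]
eef_rot: [3.134, -0.009, -0.01]
force: [0.7, 0.3, -0.3]
grip_width: 0.0504
time_s: 17.15
ee_pos: [0.5317, 0.0582, 0.2489]
eef_rot: [3.134, -0.011, -0.005]
force: [-0.7, 0.0, -0.1]
grip_width: 0.0504
```

```bash
python3 -m handwheel '[[[-0.002,0.003,0.025,0],[-0.001,0,0.03,0],[0,0,0.02,0],[0,0,0,0]]]'
```

```text
time_s: 17.55
ee_pos: [0.5302, 0.0498, 0.1726]
eef_rot: [3.134, -0.014, -0.009]
force: [-1.1, -0.4, 0.7]
grip_width: 0.05
```

```bash
python3 -m handwheel '[[[-0.001,-0.003,0.017,0],[0,0,0,0],[0,0,0,0]]]'; python3 -m handwheel '[[[0,0,0.001,0],[0,0,0.001,0],[0,0,0,0],[0,0,0,0],[0,0,0,0],[0,0,0,0]]]' 0.015 30
```

```text
time_s: 17.85
ee_pos: [0.5307, 0.05, 0.1582]
eef_rot: [3.133, -0.016, -0.012]
force: [-0.3, -0.2, 0.2]
grip_width: 0.0504
time_s: 18.45
ee_pos: [0.5318, 0.0494, 0.1594]
eef_rot: [3.134, -0.02, -0.013]
force: [0.7, -0.1, -1.5]
grip_width: 0.0252
```

```bash
python3 -m handwheel '[[[0,0,-0.01,0],[0,0,-0.02,0],[0,0,-0.03,0],[0,0,-0.03,0],[0,0,-0.03,0],[0,0,-0.01,0],[0,0,0,0]]]'; python3 -m handwheel '[[[-0.005,0.02,0,0],[-0.012,0.04,0,0],[-0.012,0.04,0,0],[-0.012,0.04,0,0],[-0.012,0.04,0,0],[-0.012,0.04,0,0],[-0.012,0.04,0,0],[-0.01,0.035,0,0],[-0.004,0.015,0,0],[0,0,0,0]]]'
```

```text
time_s: 19.15
ee_pos: [0.528, 0.0506, 0.2954]
eef_rot: [3.133, -0.017, -0.012]
force: [0.3, -0.7, -3.4]
grip_width: 0.0252
time_s: 20.15
ee_pos: [0.4255, -0.2681, 0.2802]
eef_rot: [3.141, 0.003, -0.01]
force: [0.4, -0.2, -3.2]
grip_width: 0.0255
```

```bash
python3 -m handwheel '[[[0.004,0.012,0.02,0],[0.003,0.006,0.03,0],[0,0.003,0.03,0],[0,0.001,0.015,0],[0,0,0,0],[0,0,0,0]]]'
```

```text
time_s: 20.75
ee_pos: [0.4318, -0.2862, 0.1764]
eef_rot: [-3.137, 0.008, -0.008]
force: [0.8, 0.4, -3.0]
grip_width: 0.0254
```

```bash
python3 -m handwheel '[[[0.003,0.0,0.01,0],[0,0,0,0],[0,0,0.003,0]]]'; python3 -m handwheel '[[[0,0,0.004,0]]]'
```

```text
time_s: 21.05
ee_pos: [0.436, -0.2857, 0.1645]
eef_rot: [-3.139, 0.006, -0.007]
force: [0.4, 0.0, -3.2]
grip_width: 0.0252
time_s: 21.15
ee_pos: [0.4363, -0.2858, 0.1611]
eef_rot: [-3.139, 0.004, -0.007]
force: [-6.0, 4.1, 38.9]
grip_width: 0.0258
```

```bash
python3 -m handwheel '[[[0,0,-0.001,0],[0,0,0,0],[0,0,0,0]]]' 0.05;  python3 -m handwheel '[[[0,0,0,0],[0,0,-0.02,0],[0,0,-0.03,0],[0,0,-0.03,0],[0.01,-0.03,-0.01,0],[0.012,-0.04,0,0],[0.012,-0.04,0,0],[0.012,-0.04,0,0],[0.01,-0.04,0,0],[0.01,-0.04,0,0]]]'; python3 -m handwheel '[[[0.005,-0.02,0,0],[0,0,0,0],[0,0,0,0],[0,0,0,0]]]' 0.09
python3 - <<'E'
from h import *
im=shot('top','t2.png'); 
for c in HUE:
    for b in blobs(im,c): print(c,b[0],b[1],'z.172',ray('top',b[1],.172)[0,:2].round(4))
print(imaging.camera_model('wrist')); shot('wrist','w2.png')
E
```

```text
time_s: 21.45
ee_pos: [0.4368, -0.2863, 0.1633]
eef_rot: [-3.141, 0.002, -0.007]
force: [0.5, -0.3, -0.5]
grip_width: 0.0458
time_s: 22.45
ee_pos: [0.5061, -0.053, 0.2575]
eef_rot: [-3.141, 0.0, -0.016]
force: [-0.3, -0.6, 0.0]
grip_width: 0.0498
time_s: 22.85
ee_pos: [0.5119, -0.0291, 0.2575]
eef_rot: [-3.141, -0.0, -0.011]
force: [0.4, 0.2, 0.5]
grip_width: 0.0785
red 301 [348.6 186. ] z.172 [ 0.4913 -0.2387]
red 292 [308.8 170.1] z.172 [ 0.5262 -0.1498]
red 107 [364.5 168.5] z.172 [ 0.5316 -0.275 ]
yellow 337 [347.7 150.6] z.172 [ 0.5723 -0.2378]
yellow 92 [363.  126.6] z.172 [ 0.6287 -0.2735]
blue 401 [442.8  53. ] z.172 [ 0.8083 -0.4629]
blue 258 [348.1 220.6] z.172 [ 0.4138 -0.2364]
blue 92 [366.9 211.3] z.172 [ 0.435  -0.2784]
{'camera_matrix': array([[297.31863964,   0.        , 254.58957599],
       [  0.        , 297.31863964, 193.04454224],
       [  0.        ,   0.        ,   1.        ]]), 'position': array([0.51299712, 0.04156004, 0.41672085]), 'attitude': array([-0.24839253,  0.00033748, -0.01086255])}
```

View pics/w2.png

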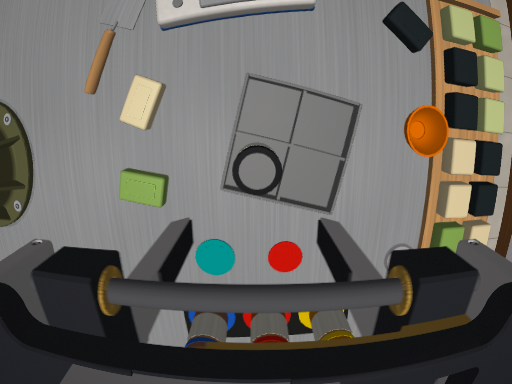

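The wrist picture shows the crate with only the jar in it, lid centre at about (257,170), and crate corners at (249,75), (359,103), (332,213) and (222,188).

```bash
python3 - <<'E'
from h import *
print(ray('wrist',[257,170],.07).round(4))
P=ray('wrist',[[249,75],[359,103],[332,213],[222,188]],.03)[:,:2]; print(P.round(4),P.mean(0))
c=P.mean(0); y=-.237
for s in((1,1),(1,-1),(-1,1),(-1,-1)):
    print(s,(c+R.from_euler('z',y).apply([.039*s[0],.039*s[1],0])[:2]).round(4))
E
python3 -m handwheel '[[[0,0,0.03,0],[0,0,0.04,0],[0,0,0.03,0],[0,0,0,0]]]' 0.09
```

```text
[[ 0.5151 -0.0183  0.07  ]]
[[ 0.5064  0.0995]
 [ 0.6527  0.066 ]
 [ 0.6198 -0.0866]
 [ 0.4682 -0.0491]] [0.56177606 0.00748769]
(1, 1) [0.6088 0.0362]
(1, -1) [ 0.5905 -0.0396]
(-1, 1) [0.533  0.0546]
(-1, -1) [ 0.5147 -0.0213]
time_s: 23.35
ee_pos: [0.5121, -0.033, 0.1559]
eef_rot: [3.141, -0.004, -0.017]
force: [0.1, -0.0, -0.1]
grip_width: 0.0901
```

```bash
python3 -m handwheel '[[[0.002,-0.013,0,0],[0,-0.001,0.03,0],[0,-0.001,0.03,0],[0,-0.001,0.02,0],[0,0,0,0]]]' 0.09
```

```text
time_s: 23.85
ee_pos: [0.5197, -0.0157, 0.0823]
eef_rot: [3.141, -0.015, -0.019]
force: [-0.2, -0.5, 1.3]
grip_width: 0.09
```

```bash
python3 -m handwheel '[[[-0.005,0.004,0.012,0],[-0.001,0,0.012,0],[0,0,0,0]]]' 0.09
```

```text
time_s: 24.15
ee_pos: [0.5158, -0.0196, 0.0607]
eef_rot: [3.14, -0.021, -0.019]
force: [-0.5, 0.0, 0.4]
grip_width: 0.0895
```

```bash
python3 -m handwheel '[[[-0.001,0,0.007,0],[0,0,0,0]]]' 0.09; python3 -m handwheel '[[[0,0,0.001,0],[0,0,0.001,0],[0,0,0.001,0],[0,0,0,0],[0,0,0,0],[0,0,0,0]]]' 0.05 25
```

```text
time_s: 24.35
ee_pos: [0.5154, -0.0197, 0.0541]
eef_rot: [3.14, -0.023, -0.02]
force: [0.2, 0.3, 0.3]
grip_width: 0.0901
time_s: 24.95
ee_pos: [0.516, -0.0198, 0.0518]
eef_rot: [3.14, -0.023, -0.02]
force: [0.1, -0.1, -0.7]
grip_width: 0.0596
```

```bash
python3 -m handwheel '[[[0,0,-0.01,0],[0,0,-0.03,0],[0,0,-0.03,0],[0,0,-0.03,0],[0,0,-0.03,0],[0,0,-0.01,0],[0,0,0,0]]]'; python3 -m handwheel '[[[-0.001,-0.02,0,0],[-0.002,-0.04,0,0],[-0.002,-0.04,0,0],[-0.002,-0.04,0,0],[-0.002,-0.04,0,0],[-0.002,-0.04,0,0],[-0.002,-0.035,0,0],[-0.001,-0.025,0,0],[0,-0.01,0,0],[0,0,0,0]]]'
```

```text
time_s: 25.65
ee_pos: [0.5116, -0.0193, 0.1991]
eef_rot: [3.14, -0.022, -0.02]
force: [-0.5, 1.0, -2.3]
grip_width: 0.0596
time_s: 26.65
ee_pos: [0.4985, 0.2801, 0.1819]
eef_rot: [3.134, -0.004, -0.022]
force: [1.1, -1.3, -2.3]
grip_width: 0.0596
```

Run:
```python
from h import *
print(ctrl.get_obs()['ee_pos'],imaging.camera_model('wrist')); shot('wrist','w3.png')
```

```text
[0.49848676 0.2801132  0.1819129 ] {'camera_matrix': array([[297.31863964,   0.        , 254.58957599],
       [  0.        , 297.31863964, 193.04454224],
       [  0.        ,   0.        ,   1.        ]]), 'position': array([0.49972841, 0.35226732, 0.34059489]), 'attitude': array([-0.25664766, -0.0037631 , -0.02196577])}
```

View pics/w3.png

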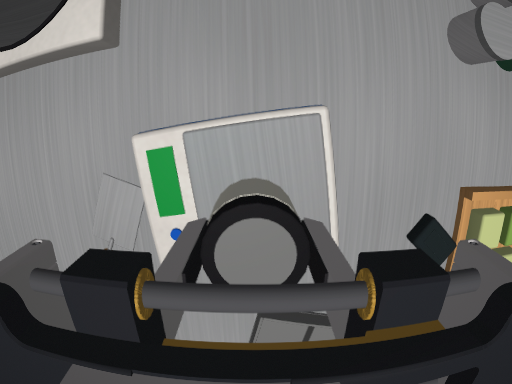

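Jar is held upright over the plate. The plate's far corners are at about (184,131) and (321,113).

Run:
```python
from h import *
print(ray('wrist',[[184,131],[321,113]],.05).round(4), ray('wrist',[255,250],.18).round(4))
```

```text
[[0.4308 0.3403 0.05  ]
 [0.5662 0.355  0.05  ]] [[0.4989 0.2743 0.18  ]]
```

```bash
python3 -m handwheel '[[[0.006,0.007,0.02,0],[0,0,0.03,0],[0,0,0.015,0],[0,0,0,0],[0,0,0,0]]]'
```

```text
time_s: 27.2
ee_pos: [0.5059, 0.265, 0.1146]
eef_rot: [3.133, -0.004, -0.028]
force: [-0.6, -0.1, -0.5]
grip_width: 0.06
```

```bash
python3 -m handwheel '[[[0,-0.007,0.005,0],[0,0,0,0],[0,0,0.003,0]]]'; python3 -m handwheel '[[[0,0,0.003,0]]]'
```

```text
time_s: 27.5
ee_pos: [0.5073, 0.2721, 0.1086]
eef_rot: [3.134, -0.007, -0.03]
force: [-0.8, 0.2, -0.7]
grip_width: 0.0598
time_s: 27.6
ee_pos: [0.5075, 0.2722, 0.1058]
eef_rot: [3.135, -0.008, -0.029]
force: [-1.0, -1.0, -1.5]
grip_width: 0.06
```

```bash
python3 -m handwheel '[[[-0.001,0,0.004,0],[0,0,0.003,0]]]'; python3 -m handwheel '[[[0,0,0.003,0]]]'
```

```text
time_s: 27.8
ee_pos: [0.5065, 0.2723, 0.0984]
eef_rot: [3.135, -0.008, -0.029]
force: [-0.3, 0.3, -1.6]
grip_width: 0.0597
time_s: 27.9
ee_pos: [0.5063, 0.2725, 0.0968]
eef_rot: [3.135, -0.008, -0.029]
force: [-16.0, -4.0, 36.0]
grip_width: 0.06
```

```bash
python3 -m handwheel '[[[0,0,-0.001,0],[0,0,0,0],[0,0,0,0],[0,0,0,0]]]' 0.09;  python3 -m handwheel '[[[0,0,0,0],[0,0,-0.03,0],[0,0,-0.04,0],[0,0,-0.04,0],[0,0,-0.04,0],[-0.004,0.03,-0.01,-0.03],[-0.006,0.05,0,0],[-0.006,0.05,0,0],[-0.006,0.05,0,0],[-0.006,0.05,0,0]]]'; python3 -m handwheel '[[[-0.006,0.05,0,0],[-0.006,0.05,0,0],[-0.006,0.05,0,0],[-0.006,0.05,0,0],[-0.006,0.05,0,0],[-0.006,0.05,0,0],[0,0.02,0,0],[0,0,0,0],[0,0,0,0]]]' 0.05
python3 - <<'E'
from h import *
shot('top','t3.png')
E
```

```text
time_s: 28.3
ee_pos: [0.5065, 0.2727, 0.0981]
eef_rot: [3.136, -0.009, -0.029]
force: [0.1, -1.0, -0.5]
grip_width: 0.0873
time_s: 29.3
ee_pos: [0.4756, 0.0441, 0.2645]
eef_rot: [3.134, -0.008, 0.01]
force: [0.6, -1.1, 0.5]
grip_width: 0.0902
time_s: 30.2
ee_pos: [0.4388, -0.2796, 0.2669]
eef_rot: [3.133, -0.01, 0.004]
force: [-1.4, 0.5, -0.2]
grip_width: 0.0499
```

View pics/t3.png

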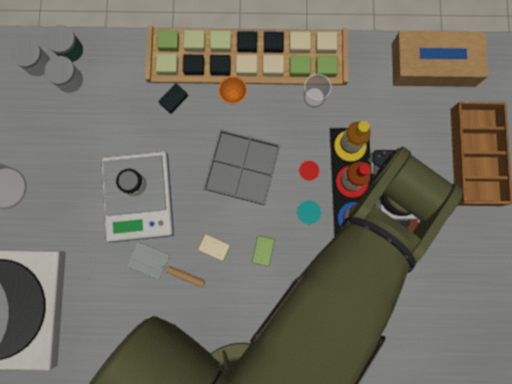

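The jar stands upright on the plate at (128,181), and the bottles are on their coasters. Now back to the blue one.

```bash
python3 - <<'E'
from h import *
print(ray('top',[128.5,181],.116).round(4))
E
python3 -m handwheel '[[[-0.004,0.001,0.02,0],[0,0,0.03,0],[0,0,0.03,0],[0,0,0.015,0],[0,0,0,0]]]'
```

```text
[[0.5047 0.2699 0.116 ]]
time_s: 30.75
ee_pos: [0.4378, -0.275, 0.1706]
eef_rot: [3.131, -0.013, 0.012]
force: [-1.2, -0.3, -0.3]
grip_width: 0.0502
```

```bash
python3 -m handwheel '[[[-0.002,0.006,0.012,0],[0,0,0,0],[0,0,0.002,0]]]'; python3 -m handwheel '[[[0,0,0.001,0],[0,0,0.001,0],[0,0,0,0],[0,0,0,0],[0,0,0,0],[0,0,0,0]]]' 0.015 30
```

```text
time_s: 31.05
ee_pos: [0.4372, -0.2804, 0.158]
eef_rot: [3.129, -0.015, 0.015]
force: [1.2, 0.1, 0.8]
grip_width: 0.0497
time_s: 31.65
ee_pos: [0.4373, -0.2807, 0.1572]
eef_rot: [3.128, -0.016, 0.015]
force: [-1.1, 0.3, 0.7]
grip_width: 0.0258
```

```bash
python3 -m handwheel '[[[0,0,-0.01,0],[0,0,-0.02,0],[0,0,-0.03,0],[0,0,-0.03,0],[0,0,-0.03,0],[0,0,-0.01,0],[0,0,0,0]]]'; python3 -m handwheel '[[[0.005,-0.02,0,0],[0.012,-0.04,0,0],[0.012,-0.04,0,0],[0.012,-0.04,0,0],[0.012,-0.04,0,0],[0.012,-0.04,0,0],[0.012,-0.04,0,0],[0.01,-0.03,0,0],[0.004,-0.012,0,0],[0,0,0,0]]]'
```

```text
time_s: 32.35
ee_pos: [0.4345, -0.2782, 0.2931]
eef_rot: [3.13, -0.015, 0.015]
force: [-0.2, 0.2, -2.9]
grip_width: 0.0256
time_s: 33.35
ee_pos: [0.5204, 0.0368, 0.2748]
eef_rot: [3.135, 0.005, 0.012]
force: [0.4, -0.2, -2.5]
grip_width: 0.0258
```

```bash
python3 -m handwheel '[[[0.008,-0.014,0,0],[0,0,0.02,0],[0,0,0.02,0],[0,0,0.02,0],[0,0,0,0],[0,0,0,0]]]'
```

```text
time_s: 33.95
ee_pos: [0.5288, 0.0476, 0.2109]
eef_rot: [3.134, 0.007, 0.007]
force: [-0.4, 0.5, -2.7]
grip_width: 0.0256
```

```bash
python3 -m handwheel '[[[0.004,-0.004,0,0],[0,0,0,0],[0,0,0.012,0],[0,0,0,0]]]'
```

```text
time_s: 34.35
ee_pos: [0.5341, 0.0514, 0.2006]
eef_rot: [3.134, 0.003, 0.005]
force: [0.1, -0.0, -3.6]
grip_width: 0.0256
```

Run:
```python
from h import *
im=shot('wrist','w4.png'); shot('scene','s4.png')
a=cv2.imread('pics/w4.png')[60:260,120:420]; b=cv2.imread('pics/s4.png')[100:300,180:380]
cv2.imwrite('pics/v4.png',np.hstack([cv2.resize(a,(450,300)),cv2.resize(b,(300,300))]))
```

```text
(no output)
```

View pics/v4.png

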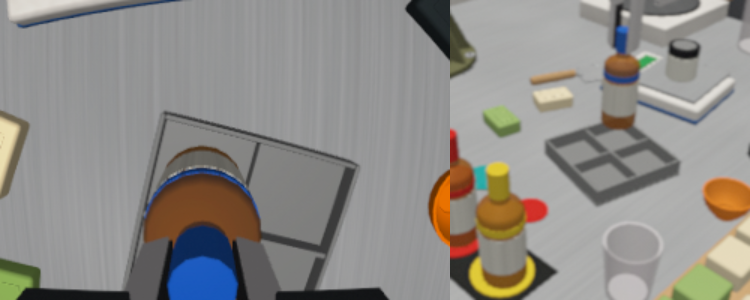

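The bottle hangs upright over the left-back cell, with its lower edge at (203,150) between the walls. Lowering it.

```bash
python3 -m handwheel '[[[-0.001,0,0.015,0],[0,0,0,0],[0,0,0.01,0],[0,0,0,0]]]'
```

```text
time_s: 34.85
ee_pos: [0.5342, 0.0513, 0.1776]
eef_rot: [3.134, -0.001, 0.006]
force: [0.9, 0.2, -3.6]
grip_width: 0.0256
```

```bash
python3 -m handwheel '[[[-0.001,0,0.012,0],[0,0,0,0],[0,0,0.004,0]]]';python3 -m handwheel '[[[0,0,0.003,0],[0,0,0.003,0]]]'
```

```text
time_s: 35.15
ee_pos: [0.5336, 0.0511, 0.1615]
eef_rot: [3.134, -0.003, 0.006]
force: [1.0, -0.2, -2.2]
grip_width: 0.0256
time_s: 35.35
ee_pos: [0.5336, 0.0511, 0.155]
eef_rot: [3.135, -0.003, 0.006]
force: [-1.6, 4.3, 29.5]
grip_width: 0.0255
```

```bash
python3 -m handwheel '[[[0,0,-0.001,0],[0,0,0,0],[0,0,0,0]]]' 0.05;  python3 -m handwheel '[[[0,0,0,0],[0,0,-0.02,0],[0,0,-0.03,0],[0,0,-0.03,0],[0,0.03,-0.01,0],[0,0.04,0,0],[0,0.04,0,0],[0,0.04,0,0],[0,0.04,0,0],[0,0.04,0,0]]]'; python3 -m handwheel '[[[0,0.04,0,0],[0,0.03,0,0],[0,0.015,0,0],[0,0,0,0],[0,0,0,0]]]'
python3 - <<'E'
from h import *
im=shot('top','t5.png')
for c in HUE:
    for b in blobs(im,c)[:4]: print(c,b[0],b[1],'z.17',ray('top',b[1],.17)[0,:2].round(4))
E
```

```text
time_s: 35.65
ee_pos: [0.5342, 0.0511, 0.1567]
eef_rot: [3.135, -0.005, 0.006]
force: [0.9, 0.6, 0.0]
grip_width: 0.046
time_s: 36.65
ee_pos: [0.5355, -0.1823, 0.2542]
eef_rot: [3.134, -0.008, 0.013]
force: [-1.0, -0.1, -0.5]
grip_width: 0.0497
time_s: 37.15
ee_pos: [0.5355, -0.274, 0.2547]
eef_rot: [3.133, -0.008, 0.008]
force: [0.7, 0.3, -0.2]
grip_width: 0.0499
red 290 [308.8 170.1] z.17 [ 0.5266 -0.15  ]
yellow 202 [340.7 148.4] z.17 [ 0.5776 -0.2224]
yellow 68 [361.7 126.4] z.17 [ 0.6297 -0.2709]
blue 400 [442.8  53. ] z.17 [ 0.8092 -0.4636]
blue 88 [219.3 166.1] z.17 [0.533 0.052]
```

Blue is upright in its cell at (0.533, 0.052), against an original of (0.530, 0.053). Now red.

```bash
python3 -m handwheel '[[[-0.003,0.004,0.02,0],[0,0.002,0.03,0],[0,0.001,0.025,0],[0,0.001,0.01,0],[0,0,0,0]]]'
```

```text
time_s: 37.7
ee_pos: [0.5354, -0.276, 0.1697]
eef_rot: [3.132, -0.011, 0.016]
force: [0.5, 0.4, 0.1]
grip_width: 0.0498
```

```bash
python3 -m handwheel '[[[-0.003,0.002,0.012,0],[0,0,0,0],[0,0,0.002,0]]]'; python3 -m handwheel '[[[0,0,0.001,0],[0,0,0.001,0],[0,0,0,0],[0,0,0,0],[0,0,0,0],[0,0,0,0]]]' 0.015 30
```

```text
time_s: 38.0
ee_pos: [0.5336, -0.2777, 0.1578]
eef_rot: [3.13, -0.015, 0.018]
force: [1.1, 0.3, 0.6]
grip_width: 0.0498
time_s: 38.6
ee_pos: [0.5339, -0.278, 0.157]
eef_rot: [3.129, -0.016, 0.018]
force: [-0.5, 0.2, 0.1]
grip_width: 0.0257
```

```bash
python3 -m handwheel '[[[0,0,-0.01,0],[0,0,-0.02,0],[0,0,-0.03,0],[0,0,-0.03,0],[0,0,-0.03,0],[0,0,-0.01,0],[0,0,0,0]]]'; python3 -m handwheel '[[[0.01,-0.02,0,0],[0.015,-0.04,0,0],[0.015,-0.04,0,0],[0.015,-0.04,0,0],[0.012,-0.04,0,0],[0.01,-0.04,0,0],[0.005,-0.04,0,0],[0,-0.025,0,0],[0,-0.01,0,0],[0,0,0,0]]]'
```

```text
time_s: 39.3
ee_pos: [0.5312, -0.276, 0.2932]
eef_rot: [3.13, -0.015, 0.018]
force: [-0.1, -0.1, -2.9]
grip_width: 0.0255
time_s: 40.3
ee_pos: [0.6078, 0.0313, 0.2734]
eef_rot: [3.134, 0.006, 0.015]
force: [0.4, -0.3, -1.4]
grip_width: 0.0252
```

```bash
python3 -m handwheel '[[[0.002,-0.003,0.02,0],[0,-0.001,0.02,0],[0,-0.001,0.02,0],[0,0,0.005,0],[0,0,0,0],[0,0,0,0]]]'
```

```text
time_s: 40.9
ee_pos: [0.6091, 0.0288, 0.2047]
eef_rot: [3.133, 0.008, 0.009]
force: [-0.1, 0.6, -2.2]
grip_width: 0.0257
```

```bash
python3 -m handwheel '[[[0.002,-0.006,0,0],[0,0,0,0],[-0.001,0,0.015,0],[0,0,0,0]]]'
```

```text
time_s: 41.3
ee_pos: [0.6113, 0.0348, 0.1925]
eef_rot: [3.133, 0.003, 0.009]
force: [0.0, -0.4, -3.2]
grip_width: 0.0258
```

```bash
python3 -m handwheel '[[[-0.002,0,0.012,0],[0,0,0,0],[-0.001,0,0.01,0],[0,0,0,0]]]';python3 -m handwheel '[[[0,0,0.007,0],[0,0,0,0],[0,0,0.004,0]]]'
```

```text
time_s: 41.7
ee_pos: [0.6085, 0.0348, 0.1706]
eef_rot: [3.133, 0.001, 0.009]
force: [-0.6, -0.8, -2.0]
grip_width: 0.0253
time_s: 42.0
ee_pos: [0.6089, 0.0346, 0.1596]
eef_rot: [3.132, -0.0, 0.009]
force: [0.0, 0.4, -2.1]
grip_width: 0.0254
```

```bash
python3 -m handwheel '[[[0,0,0.003,0],[0,0,0.003,0]]]'
```

```text
time_s: 42.2
ee_pos: [0.6094, 0.0347, 0.1545]
eef_rot: [3.133, -0.002, 0.009]
force: [-9.1, 1.9, 31.4]
grip_width: 0.0258
```

```bash
python3 -m handwheel '[[[0,0,-0.001,0],[0,0,0,0],[0,0,0,0]]]' 0.05;  python3 -m handwheel '[[[0,0,0,0],[0,0,-0.02,0],[0,0,-0.03,0],[0,0,-0.03,0],[0.002,0.03,-0.01,0],[0.002,0.04,0,0],[0.002,0.04,0,0],[0.002,0.04,0,0],[0.002,0.04,0,0],[0.002,0.04,0,0]]]'; python3 -m handwheel '[[[0.002,0.035,0,0],[0.002,0.025,0,0],[0,0.01,0,0],[0,0,0,0],[0,0,0,0]]]'
python3 - <<'E'
from h import *
im=shot('top','t6.png')
for c in HUE:
    for b in blobs(im,c)[:4]: print(c,b[0],b[1],'z.17',ray('top',b[1],.17)[0,:2].round(4))
E
```

```text
time_s: 42.5
ee_pos: [0.61, 0.0347, 0.1566]
eef_rot: [3.133, -0.005, 0.009]
force: [-0.3, 0.2, -0.0]
grip_width: 0.0466
time_s: 43.5
ee_pos: [0.6244, -0.1976, 0.2519]
eef_rot: [3.132, -0.004, 0.017]
force: [-0.2, 0.3, 0.5]
grip_width: 0.0501
time_s: 44.0
ee_pos: [0.6284, -0.2742, 0.2508]
eef_rot: [3.133, -0.002, 0.012]
force: [-0.5, 1.0, -0.4]
grip_width: 0.0498
red 143 [305.4 167.9] z.17 [ 0.5315 -0.1423]
red 100 [226.6 134.1] z.17 [0.6076 0.0373]
blue 374 [444.1  52.8] z.17 [ 0.8097 -0.4667]
blue 88 [219.3 166.1] z.17 [0.533 0.052]
```

Red is back in its cell at (0.608, 0.037). Now yellow.

```bash
python3 -m handwheel '[[[0,0.003,0.02,0],[0,0.002,0.03,0],[0,0.001,0.02,0],[0,0.001,0.01,0],[0,0,0,0]]]'
```

```text
time_s: 44.55
ee_pos: [0.6306, -0.2752, 0.171]
eef_rot: [3.132, -0.006, 0.02]
force: [-0.2, 0.9, -1.5]
grip_width: 0.0499
```

```bash
python3 -m handwheel '[[[-0.002,0.001,0.013,0],[0,0,0,0],[0,0,0.002,0]]]'; python3 -m handwheel '[[[0,0,0.001,0],[0,0,0.001,0],[0,0,0,0],[0,0,0,0],[0,0,0,0],[0,0,0,0]]]' 0.015 30
```

```text
time_s: 44.85
ee_pos: [0.6296, -0.2756, 0.1579]
eef_rot: [3.13, -0.009, 0.021]
force: [-0.1, -0.4, 1.6]
grip_width: 0.0498
time_s: 45.45
ee_pos: [0.6298, -0.2759, 0.1569]
eef_rot: [3.13, -0.01, 0.021]
force: [0.0, 0.2, -0.4]
grip_width: 0.0254
```

```bash
python3 -m handwheel '[[[0,0,-0.01,0],[0,0,-0.02,0],[0,0,-0.03,0],[0,0,-0.03,0],[0,0,-0.03,0],[0,0,-0.01,0],[0,0,0,0]]]'; python3 -m handwheel '[[[-0.003,-0.02,0,0],[-0.005,-0.04,0,0],[-0.005,-0.04,0,0],[-0.005,-0.04,0,0],[-0.005,-0.04,0,0],[-0.004,-0.03,0,0],[-0.002,-0.01,0,0],[0,0,0,0],[0,0,0,0]]]'
```

```text
time_s: 46.15
ee_pos: [0.6277, -0.2739, 0.2922]
eef_rot: [3.131, -0.007, 0.021]
force: [0.6, -0.2, -3.9]
grip_width: 0.0256
time_s: 47.05
ee_pos: [0.5897, -0.0479, 0.2751]
eef_rot: [3.136, 0.01, 0.018]
force: [1.0, -0.1, -3.1]
grip_width: 0.0256
```

```bash
python3 -m handwheel '[[[0.002,-0.005,0.02,0],[0,-0.001,0.02,0],[0,-0.001,0.02,0],[0,0,0.005,0],[0,0,0,0],[0,0,0,0]]]'
```

```text
time_s: 47.65
ee_pos: [0.592, -0.0488, 0.2069]
eef_rot: [3.135, 0.011, 0.011]
force: [0.6, -0.4, -2.1]
grip_width: 0.0252
```

```bash
python3 -m handwheel '[[[0.001,-0.008,0,0],[0,0,0,0],[-0.001,0,0.015,0],[0,0,0,0]]]'
```

```text
time_s: 48.05
ee_pos: [0.593, -0.0406, 0.1946]
eef_rot: [3.134, 0.006, 0.01]
force: [-0.4, 0.5, -3.3]
grip_width: 0.0257
```

```bash
python3 -m handwheel '[[[-0.001,0,0.012,0],[0,0,0,0],[-0.001,0,0.01,0],[0,0,0,0]]]';python3 -m handwheel '[[[0,0,0.008,0],[0,0,0,0],[0,0,0.005,0]]]'
```

```text
time_s: 48.45
ee_pos: [0.5914, -0.0406, 0.1728]
eef_rot: [3.134, 0.004, 0.011]
force: [-0.3, -1.1, -3.0]
grip_width: 0.0257
time_s: 48.75
ee_pos: [0.5918, -0.0408, 0.1598]
eef_rot: [3.134, 0.002, 0.011]
force: [-0.3, -0.7, -2.4]
grip_width: 0.0255
```

```bash
python3 -m handwheel '[[[0,0,0.003,0],[0,0,0.003,0]]]'
```

```text
time_s: 48.95
ee_pos: [0.5922, -0.0409, 0.1547]
eef_rot: [3.133, 0.001, 0.011]
force: [-8.7, 1.9, 34.0]
grip_width: 0.0257
```

Release, rise well clear and withdraw towards the right.

```bash
python3 -m handwheel '[[[0,0,-0.001,0],[0,0,0,0],[0,0,0,0]]]' 0.05;  python3 -m handwheel '[[[0,0,0,0],[0,0,-0.02,0],[0,0,-0.03,0],[0,0,-0.03,0],[0,0,-0.03,0],[0,0.04,0,0],[0,0.05,0,0],[0,0.05,0,0],[0,0.05,0,0],[0,0.05,0,0]]]'; python3 -m handwheel '[[[-0.02,0.03,0,0],[0,0,0,0],[0,0,0,0]]]'
python3 - <<'E'
from h import *
im=shot('top','t7.png')
for c in HUE:
    for b in blobs(im,c)[:4]: print(c,b[0],b[1],'z.17',ray('top',b[1],.17)[0,:2].round(4))
b=shot('scene','s7.png')
cv2.imwrite('pics/v7.png',np.hstack([cv2.resize(im[100:260,90:290],(400,320)),cv2.resize(b[90:250,200:400],(400,320))])[...,::-1])
E
```

```text
time_s: 49.25
ee_pos: [0.5929, -0.0409, 0.157]
eef_rot: [3.133, -0.002, 0.011]
force: [0.1, -0.1, 0.1]
grip_width: 0.0459
time_s: 50.25
ee_pos: [0.5962, -0.2793, 0.2736]
eef_rot: [3.133, -0.003, 0.02]
force: [0.6, -0.2, 0.5]
grip_width: 0.05
time_s: 50.55
ee_pos: [0.5747, -0.3168, 0.2717]
eef_rot: [3.133, -0.001, 0.014]
force: [0.2, 0.5, -0.4]
grip_width: 0.0499
red 290 [308.8 170.1] z.17 [ 0.5266 -0.15  ]
red 99 [226.8 134.2] z.17 [0.6073 0.0368]
red 88 [341.3 173.1] z.17 [ 0.5207 -0.2231]
yellow 771 [349.6 144.8] z.17 [ 0.5863 -0.2427]
yellow 104 [259.9 142.4] z.17 [ 0.5891 -0.0389]
blue 401 [442.8  53. ] z.17 [ 0.8092 -0.4636]
blue 88 [219.3 166.1] z.17 [0.533 0.052]
```

View pics/v7.png

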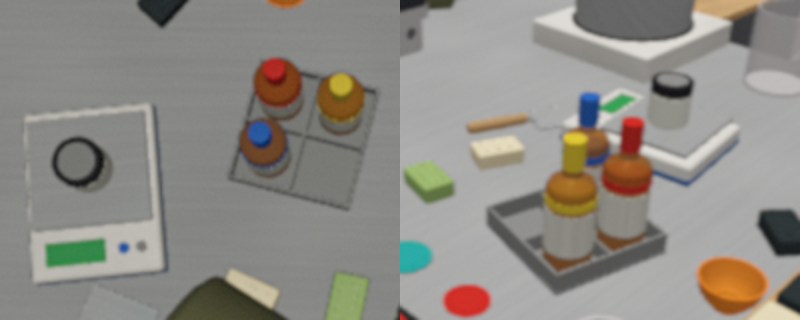

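All three bottles stand upright in their original cells, the jar stands upright mid-plate, and the gripper is clear.

```bash
python3 -c "
from station import ctrl
print(ctrl.hand_in(), ctrl.get_obs()['time_s'])"
```

```text
the job is handed in; nothing more can be done
the job is handed in; nothing more can be done
```

I carried out the job in the order asked and handed it in at about 50.6 s on the robot's clock, against a limit of 134 s. No verdict was reported.

- **Bottles out:** I moved yellow, red, then blue to their matching coasters. The top camera put each within about 5 mm of its coaster's centre, and they were upright.
- **Jar:** With all three bottles on their coasters, I stood the jar on the scale plate. It measured (0.505, 0.270) against a plate centre of about (0.506, 0.2725).
- **Bottles back:** I returned blue, red, then yellow to the cells they came from. In the last pictures the caps were within about 4 mm of where they started, and all three bottles and the jar were upright, with the gripper clear.

**Checks that disagreed or were tight:**
- The top and wrist cameras differed by 2–5 mm on the coasters and crate. I averaged the two.
- Pressing each item down briefly gave 30–41 N at the wrist, well under its 120 N limit. The highest was 41 N, with the yellow bottle on its coaster. That push went through the fingers gripping the cap. The arm and gripper body were not touching anything, as far as I could see.
- The tool's tilt drifted by up to about 2°. No item tipped in any picture I took.

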